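Line up the sample jars by height

TASK

Stand the four sealed sample jars on the four round marks of the aluminium strip, one on each mark and centred on it, in order of height, with the tallest next to the red block and the shortest at the grey-block end. Never let a jar tip over, and leave all four standing free and still.

Things in the scene. Friction and masses are not known exactly. Their poses are not given: they have to be found in the camera images.
- jar_orange: Loose upright sealed jar: white body 32 mm in diameter with orange screw cap 36 mm in diameter and 24 mm tall; 60 mm high in all, about 60 g. Origin: centre of its underside; z up along its axis. Starts standing on the bench (z = 0). The cap is round and hard: grip it across its diameter. At the start the jars stand at least 120 mm apart, centre to centre, nearer the robot than the strip; the small items lying between them are under 25 mm tall.
- jar_green: Loose upright sealed jar: white body 38 mm in diameter with green screw cap 42 mm in diameter and 24 mm tall; 82 mm high in all, about 100 g. Origin: centre of its underside; z up along its axis. Starts standing on the bench (z = 0). The cap is round and hard: grip it across its diameter. At the start the jars stand at least 120 mm apart, centre to centre, nearer the robot than the strip; the small items lying between them are under 25 mm tall.
- jar_purple: Loose upright sealed jar: white body 44 mm in diameter with purple screw cap 48 mm in diameter and 24 mm tall; 104 mm high in all, about 160 g. Origin: centre of its underside; z up along its axis. Starts standing on the bench (z = 0). The cap is round and hard: grip it across its diameter. At the start the jars stand at least 120 mm apart, centre to centre, nearer the robot than the strip; the small items lying between them are under 25 mm tall.
- jar_blue: Loose upright sealed jar: white body 50 mm in diameter with blue screw cap 54 mm in diameter and 24 mm tall; 126 mm high in all, about 250 g. Origin: centre of its underside; z up along its axis. Starts standing on the bench (z = 0). The cap is round and hard: grip it across its diameter. At the start the jars stand at least 120 mm apart, centre to centre, nearer the robot than the strip; the small items lying between them are under 25 mm tall.
- mark_a: One of four identical round marks (flat print, 70 mm across, white with a blue rim and a blue centre dot) in one straight row, 95 mm apart, along a fixed aluminium strip 500 x 90 x 6 mm. Along the row the order is a, b, c, d. Origin: the mark's centre on the strip's top face (a jar standing on it has its underside at this height, 6 mm above the bench); y points along the row from a to d, x across it.
- mark_b: One of four identical round marks (flat print, 70 mm across, white with a blue rim and a blue centre dot) in one straight row, 95 mm apart, along a fixed aluminium strip 500 x 90 x 6 mm. Along the row the order is a, b, c, d. Origin: the mark's centre on the strip's top face (a jar standing on it has its underside at this height, 6 mm above the bench); y points along the row from a to d, x across it.
- mark_c: One of four identical round marks (flat print, 70 mm across, white with a blue rim and a blue centre dot) in one straight row, 95 mm apart, along a fixed aluminium strip 500 x 90 x 6 mm. Along the row the order is a, b, c, d. Origin: the mark's centre on the strip's top face (a jar standing on it has its underside at this height, 6 mm above the bench); y points along the row from a to d, x across it.
- mark_d: One of four identical round marks (flat print, 70 mm across, white with a blue rim and a blue centre dot) in one straight row, 95 mm apart, along a fixed aluminium strip 500 x 90 x 6 mm. Along the row the order is a, b, c, d. Origin: the mark's centre on the strip's top face (a jar standing on it has its underside at this height, 6 mm above the bench); y points along the row from a to d, x across it.
- red_block: Fixed red block, 50 x 30 mm and 22 mm tall, on the strip at one end of the row: 80 mm beyond the centre of the outermost mark, either next to mark a or next to mark d. The other end carries a like block in grey. Origin: centre of its underside, on the strip's top face.
There are look-alikes about, which are no part of the job. What is shaped like the jar_purple but brown is not meant.

How it is judged:
At the end, for the whole second after the job is handed in: The jars stand in order of height along the row, tallest on the mark next to the red block, shortest on the mark farthest from it, each axis within 15 mm of its mark's centre, underside on the strip (within 5 mm of its top face), upright within 0.1 rad, and at rest (((horizontal distance between red_block and mark_d below 0.12 m and horizontal distance between jar_orange and mark_a below 0.015 m and horizontal distance between jar_green and mark_b below 0.015 m and horizontal distance between jar_purple and mark_c below 0.015 m and horizontal distance between jar_blue and mark_d below 0.015 m) or (horizontal distance between red_block and mark_a below 0.12 m and horizontal distance between jar_orange and mark_d below 0.015 m and horizontal distance between jar_green and mark_c below 0.015 m and horizontal distance between jar_purple and mark_b below 0.015 m and horizontal distance between jar_blue and mark_a below 0.015 m)) and height (world z) of jar_orange between 0.002 and 0.011 m and angle between each of jar_orange, jar_green, jar_purple, jar_blue's own z axis and vertical below 0.1 rad and linear speed of each of jar_orange, jar_green, jar_purple, jar_blue below 0.02 m/s and angular speed of each of jar_orange, jar_green, jar_purple, jar_blue below 0.2 rad/s and height (world z) of jar_green between 0.002 and 0.011 m and height (world z) of jar_purple between 0.002 and 0.011 m and height (world z) of jar_blue between 0.002 and 0.011 m); the robot touches nothing.
It fails at once if a jar tips over (leans by more than 0.6 rad) (angle between any of jar_orange, jar_green, jar_purple, jar_blue's own z axis and vertical above 0.6 rad).
It also fails if it takes over 112 s, if anything falls off the work surface, if the arm or the gripper's body presses on something with over 40 N, if the wrist force passes 120 N, or if a joint passes its speed limit or range.

ROBOT

A 7-joint arm with a two-finger parallel gripper is mounted at the origin on the work surface. World frame = base frame: x ahead of the robot, y to its left, z up, the work surface at z = 0. Lengths are in m, angles in rad, forces in N, time in s.
With the tool pointing down it reaches from about 0.425 to 0.875 m from the base axis. Payload 4.7 kg.
Tool frame: the origin (TCP) lies on the centre line of the jaws, within the pads' length; the fingertips stand 22 mm ahead of it and the grasp point (between the pads) lies 3 mm ahead of it; z points along the fingers, y is the line along which they close (so a half turn about z gives the same grasp; the last joint's range is limited). The gripper opens to 87 mm and grips with 3 to 60 N. Pads are 19 mm wide; open, the fingers measure 117 mm over their backs; the gripper's body (75 mm by 190 mm) begins 51 mm behind the grasp point.
Start: joints at [-1.288, 0.321, -0.07, 1.45, 0.023, 1.371, -0.057], TCP at [0.173, 0.627, 0.209] pointing down, gripper open.
Joint ranges: [-2.86, 2.86], [-0.3, 2.09], [-1.38, 1.24], [0.06, 2.45], [-1.56, 4.7], [0.09, 2.05], [-2.69, 2.69]. Speed limits (rad/s): [2.57, 2.57, 3.14, 3.14, 3.14, 3.14, 3.14].

INTERFACE

Orientations are given as [roll, pitch, yaw] about the fixed x, y, z axes, in that order (R = Rz(yaw) Ry(pitch) Rx(roll)).
In Python, from workcell import sensors, cams, ctrl gives the robot as it stands.
- The arm moves only by the tool move_arm, never from a script. Its argument "commands" is a list of rows, each a list of 6 numbers: the shift along the tool's x, y, z in cm, then the turn, a rotation vector about the tool's x, y, z in rad. In form: [[tx, ty, tz, wx, wy, wz], ...]. A call has 1 to 12 rows; each row is the pose to reach, as a shift and turn from the pose commanded when the call began, along the tool's axes at that moment; what a row does not reach only later rows make up. A row lasts 1/12 s, in which the tool goes at most 41.7 mm and 7.16 degrees, less where a joint would pass 70% of its speed; a pose out of reach is approached as far as the arm can. A call with a gripper value outside its range is refused whole. "gripper" is the closure in counts, from 0 (fully open) to 255 (shut), set as the call begins (left out, the last holds). The fingers move at their own pace and stop on an object; "grip_force" is the grip in N (left out, the last holds). Time passes only in rows, so rows that repeat a pose let the fingers close. It gives the time, the measured TCP pose, the force, the opening and the grip force at its end, in the units of the state.
- sensors.observe(): the state, without advancing time (a new reading comes with each control period).
- cams.get_image(name): name is "scene" or "top"; returns (picture, depth): 420x560x3 uint8, red, green, blue; 420x560 float32, m along the optical axis (not along the pixel's ray), 0 where there is no reading.
- cams.get_calibration(name): a dict with "mtx" (3x3 intrinsics, pixels), "D" ([k1, k2, p1, p2, k3] as OpenCV has them; the pictures are not rectified), "xyz" and "orientation" of the camera in the world. Camera axes: x right, y up, looking along -z (the intrinsics and any distortion apply to the point x, -y, -z); pixel columns grow to the right and rows downward; lengths in m; the calibration is good to about 2 mm. A picture is of the moment at which its call begins. get_calibration takes no time and is no camera call.
- ctrl.sign_off(): hands the job in; it is judged then, once.
The state is a dict: "clock": time; "joints": joint angles; "joint_velocities": joint speeds; "joint_efforts": joint torques, N m; "eef_pos": TCP position; "tool_rot": TCP orientation; "ft_force": force on the tool from outside, world axes, zero at the start; "moment": the same for the moment, N m; "gripper_width": opening from 0.0 (shut) to 1.0 (fully open); "finger_force": force on a finger pad.
Only numpy, scipy, OpenCV 4.12 (cv2) and the standard library are available. Lean on these libraries where they do the work, as an engineer would, in place of code of your own. Each camera call takes 0.05 s, during which the arm holds its last target. There are 200 camera calls.

## Working session

There is one attempt and no reset: what is moved stays moved. The work goes in short steps, Python scripts to look and compute and a tool call to move; the robot and the scene stay as the last step left them, time stands still between calls to the robot, and variables do not carry over. Pictures are saved under pics/ and viewed, at most 14 in all, crops included, and the job is handed in when it is done.

Besides the shell and the picture viewer there is one more tool, called after "Request:" as name(argument=value, ...) on one line, values as JSON. move_arm: Moves the arm, as the interface text tells. Its arguments: {"type":"object","properties":{"commands":{"type":"array","items":{"type":"array","items":{"type":"number"}}},"gripper":{"type":"number"},"grip_force":{"type":"number"}},"required":["commands"]}

```bash
ls; mkdir -p pics; python3 - <<'E'
from workcell import sensors,cams,ctrl
import cv2,numpy as np
print(sensors.observe())
for n in("scene","top"):
    im,d=cams.get_image(n); cv2.imwrite(f"pics/{n}0.png",im[:,:,::-1]); np.save(f"pics/{n}0.npy",d)
    print(n,cams.get_calibration(n),(d==0).mean())
E
```

```text
pics
{'clock': 0.0, 'joints': array([-1.28790714,  0.32181316, -0.07012164,  1.45166763,  0.02259125,
        1.3707898 , -0.05695476]), 'joint_velocities': array([-0.00096252, -0.00102088,  0.00127052, -0.00146275,  0.00028919,
       -0.00141637,  0.00056489]), 'joint_efforts': array([-3.12460297e-04, -4.91297972e+01, -4.04061517e-01, -3.12534606e+01,
       -6.38783653e-02,  4.35095094e-02,  1.62607830e-04]), 'eef_pos': array([0.17248801, 0.62609994, 0.20797191]), 'tool_rot': array([-3.13970393e+00,  7.77219198e-05,  2.87281247e+00]), 'ft_force': array([-1.19494244, -0.85503429,  0.41369291]), 'moment': array([-0.01464916,  0.02108054, -0.03993876]), 'finger_force': 0.0, 'gripper_width': 1.0005758147515207}
scene {'mtx': array([[381.96343165,   0.        , 286.30861791],
       [  0.        , 381.96343165, 208.34209583],
       [  0.        ,   0.        ,   1.        ]]), 'D': array([-0.10333316,  0.        ,  0.        ,  0.        ,  0.        ]), 'xyz': array([ 1.09853029, -0.07206356,  0.57801009]), 'orientation': array([ 0.83624531, -0.02180617,  1.46161714])} 0.0040391156462585035
top {'mtx': array([[440.66222501,   0.        , 281.78908159],
       [  0.        , 440.66222501, 207.48075811],
       [  0.        ,   0.        ,   1.        ]]), 'D': array([-0.08252627,  0.        ,  0.        ,  0.        ,  0.        ]), 'xyz': array([ 0.45820594, -0.00437528,  1.00071333]), 'orientation': array([ 0.08241768,  0.01399064, -1.58731118])} 0.004204931972789116
```

View pics/scene0.png

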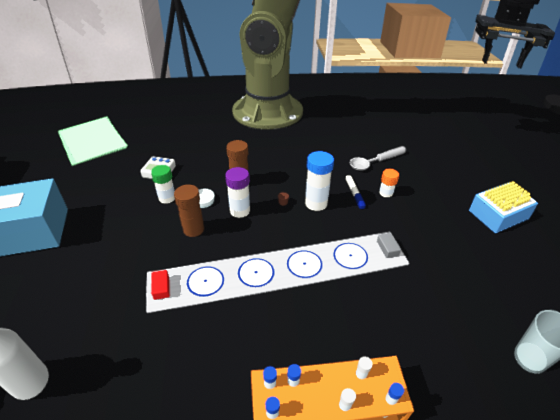

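View pics/top0.png

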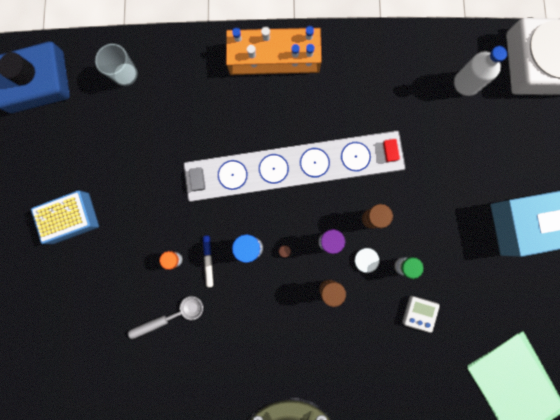

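The top view shows the strip across the middle, with the red block at (392,150), the grey block at (196,179) and marks near (232,175), (274,168), (315,162) and (356,156).

Things that could be mistaken for the jars, in top-view pixels:
- **Caps wanted:** orange (169,260), green (413,268), purple (333,241), blue (246,248).
- **Look-alikes and clutter:** brown jars (380,215) and (333,293), a white disc (367,260), a small brown cap (284,251), the blue pen (207,245), blue-capped rack vials (236,33), a blue-topped bottle (498,53), the orange rack and the green pad.

I choose the four upright coloured-cap jars in the cluster on the robot's side of the strip.

```bash
cat > h.py <<'E'
import cv2,numpy as np
from scipy.spatial.transform import Rotation as R
from workcell import sensors,cams
class View:
    def __init__(s,n,tag=None):
        s.im,s.d=cams.get_image(n); c=cams.get_calibration(n); s.K,s.D=c["mtx"],c["D"]
        s.p=c["xyz"]; s.R=R.from_euler("xyz",c["orientation"]).as_matrix()@np.diag([1,-1,-1.])
        s.hsv=cv2.cvtColor(s.im,cv2.COLOR_RGB2HSV)
        if tag: cv2.imwrite(f"pics/{n}_{tag}.png",s.im[:,:,::-1])
    def dirs(s,uv):   # directions with unit depth, world axes
        u=cv2.undistortPoints(np.float64(uv).reshape(-1,1,2),s.K,s.D)[:,0]
        return np.c_[u,np.ones(len(u))]@s.R.T
    def plane(s,uv,z):
        r=s.dirs(uv); return s.p+r*((z-s.p[2])/r[:,2:])
    def cloud(s,m):
        v,u=np.nonzero(m&(s.d>0)); return s.p+s.dirs(np.c_[u,v])*s.d[v,u][:,None]
    def px(s,P):
        return cv2.projectPoints(((np.float64(P).reshape(-1,3)-s.p)@s.R),np.zeros(3),np.zeros(3),s.K,s.D)[0][:,0]
    def mask(s,lo,hi): return cv2.inRange(s.hsv,np.array(lo),np.array(hi))>0
    def blobs(s,m,amin=30):
        n,l,st,c=cv2.connectedComponentsWithStats(m.astype(np.uint8))
        return [(l==i,st[i,4],c[i]) for i in range(1,n) if st[i,4]>=amin]
COL=dict(orange=([5,150,120],[17,255,255]),green=([50,130,60],[75,255,255]),purple=([130,120,50],[155,255,255]),blue=([103,150,100],[118,255,255]))
def tri(a,ua,b,ub):
    da,db=a.dirs([ua])[0],b.dirs([ub])[0]
    t=np.linalg.lstsq(np.c_[da,-db],b.p-a.p,rcond=None)[0]
    A,B=a.p+t[0]*da,b.p+t[1]*db; return (A+B)/2,np.linalg.norm(A-B)
E
python3 - <<'E'
from h import *
np.set_printoptions(precision=4,suppress=True)
t,s=View("top"),View("scene")
for k,(lo,hi) in COL.items():
  for n,v in(("top",t),("scene",s)):
    for m,a,c in v.blobs(v.mask(lo,hi)):
      P=v.cloud(m); z=np.percentile(P[:,2],90); T=P[abs(P[:,2]-z)<.005]
      e=cv2.minEnclosingCircle(T[:,:2].astype(np.float32))
      if abs(P[:,0].mean()-.45)<.2: print(k,n,a,c,"ztop",z,np.median(T[:,2]),len(T),"centre",e[0],e[1])
for n,v in(("top",t),("scene",s)):
  for m,a,c in v.blobs(v.mask([112,60,40],[128,255,220]),4): print("mark?",n,a,c,v.plane([c],.006)[0],v.cloud(m)[:,2].mean() if (v.d[m]>0).any() else 0)
  for m,a,c in v.blobs(v.mask([0,180,100],[4,255,255]),30): print("red",n,a,c,v.plane([c],.02)[0])
x,y=150,195
cv2.imwrite("pics/crop1.png",cv2.resize(t.im[140:300,140:440,::-1],None,fx=2.6,fy=2.6,interpolation=cv2.INTER_CUBIC))
E
```

```text
orange top 267 [168.427 259.824] ztop 0.06235946306667989 0.06014941871084711 220 centre (0.42701154947280884, 0.25294584035873413) 0.01860312931239605
orange scene 254 [234.7165 149.3386] ztop 0.10561166907907485 0.1047581880920837 188 centre (0.35769012570381165, -0.09431125968694687) 0.02358807623386383
orange scene 251 [389.7649 176.5697] ztop 0.061488677033871064 0.06053397254976378 135 centre (0.42954879999160767, 0.2534753978252411) 0.01951473020017147
orange scene 299 [185.1639 192.5552] ztop 0.10561867342380711 0.10458572700423216 284 centre (0.514978289604187, -0.19445230066776276) 0.02423035353422165
orange scene 89 [182.6966 219.618 ] ztop 0.07056652583589063 0.0705996797723848 14 centre (0.5289700031280518, -0.20737013220787048) 0.006394985131919384
green top 373 [412.5845 267.6408] ztop 0.08427636599405774 0.08246700937393536 299 centre (0.4040098190307617, -0.2628632187843323) 0.021307358518242836
green scene 301 [161.1927 173.7907] ztop 0.0840397747943335 0.08312446250559805 168 centre (0.4067840576171875, -0.2622995376586914) 0.020714454352855682
purple top 488 [332.
[... 3901 characters left out ...]
0.066   0.006 ] 0.08815376267201111
mark? scene 5 [272.4 380.6] [ 0.8546 -0.0539  0.006 ] 0.0857900314604142
mark? scene 4 [294.5  379.75] [ 0.8565 -0.0205  0.006 ] 0.08294677247014132
mark? scene 7 [389.1429 390.    ] [0.8888 0.1192 0.006 ] 0.08822545259092876
mark? scene 4 [403.  390.5] [0.8924 0.1401 0.006 ] 0.08521481747052688
mark? scene 7 [399.1429 396.7143] [0.9008 0.1314 0.006 ] 0.08241567934751085
mark? scene 8 [278.625 406.5  ] [ 0.8942 -0.0483  0.006 ] 0.08926069620772707
mark? scene 4 [266.5 409.5] [ 0.8968 -0.0661  0.006 ] 0.0878314749673478
mark? scene 6 [273.5    412.6667] [ 0.9022 -0.0564  0.006 ] 0.08301687694125558
red scene 443 [159.9255 284.386 ] [ 0.6686 -0.2408  0.02  ]
```

View pics/crop1.png

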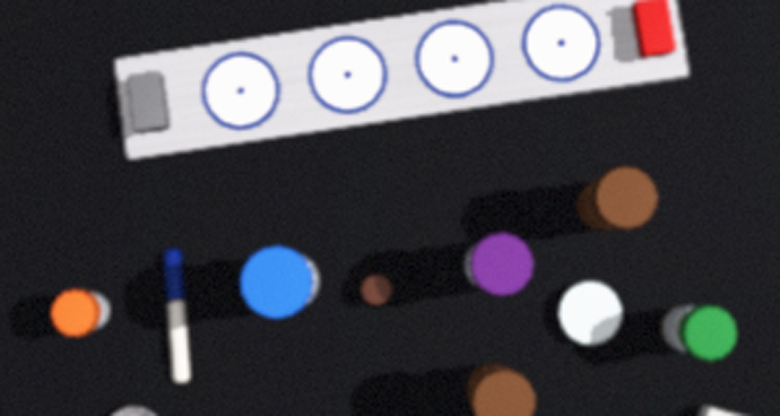

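The crop shows the four wanted caps clearly: orange (75,313), blue (277,283), purple (502,264) and green (711,333). The brown jars are at (627,197) and (503,400), and the marks' dots are visible.

The two views agree on positions within 3 mm, and the cap tops measure 60, 82, 104 and 126 mm. I'm moving now, with blue first.

Request:
move_arm(commands=[[-20.7,-22.6,0,0,0,1.172],[-20.7,-22.6,0,0,0,1.172],[-20.7,-22.6,0,0,0,1.172],[-20.7,-22.6,0,0,0,1.172],[-20.7,-22.6,0,0,0,1.172],[-20.7,-22.6,0,0,0,1.172],[-20.7,-22.6,0,0,0,1.172],[-20.7,-22.6,0,0,0,1.172],[-20.7,-22.6,0,0,0,1.172],[-20.7,-22.6,0,0,0,1.172],[-20.7,-22.6,0,0,0,1.172],[-20.7,-22.6,0,0,0,1.172]], gripper=0, grip_force=25)

```text
clock: 1.2
eef_pos: [0.3121, 0.3537, 0.2091]
tool_rot: [3.142, -0.0, 1.703]
ft_force: [-1.1, 0.5, -0.2]
gripper_width: 1.003
finger_force: 0.0
```

```bash
cat > go.py <<'E'
import sys,numpy as np
from workcell import sensors
from scipy.spatial.transform import Rotation as R
s=sensors.observe(); M=R.from_euler("xyz",s["tool_rot"]); p=s["eef_pos"]
print("t",s["clock"],"p",p.round(4),"yaw",round(s["tool_rot"][2],4),"j",s["joints"].round(2))
G=R.from_euler("xyz",[np.pi,0,1.7005])
for a in sys.argv[1:]:
    T=np.array(eval(a)); print(a,"->",(M.inv().apply(T-p)*100).round(2),(M.inv()*G).as_rotvec().round(3))
E
python3 go.py "(.452,.0806,.209)"
```

```text
t 1.2 p [0.3121 0.3537 0.2091] yaw 1.7026 j [-1.06 -0.06  0.15  1.88  0.01  1.32 -0.78]
(.452,.0806,.209) -> [-2.892e+01  1.028e+01  1.000e-02] [ 0.    -0.     0.002]
```

Request:
move_arm(commands=[[-28.9,10.3,0,0,0,0],[-28.9,10.3,0,0,0,0],[-28.9,10.3,0,0,0,0],[-28.9,10.3,0,0,0,0],[-28.9,10.3,0,0,0,0],[-28.9,10.3,0,0,0,0],[-28.9,10.3,0,0,0,0],[-28.9,10.3,0,0,0,0],[-28.9,10.3,0,0,0,0],[-28.9,10.3,0,0,0,0],[-28.9,10.3,0,0,0,0]])

```text
clock: 2.12
eef_pos: [0.4513, 0.082, 0.2089]
tool_rot: [-3.141, -0.0, 1.704]
ft_force: [0.5, 0.7, -0.3]
gripper_width: 0.999
finger_force: 0.0
```

Request:
move_arm(commands=[[0,0,2,0,0,0],[0,0,4,0,0,0],[0,0,6,0,0,0],[0,0,7.5,0,0,0],[0,0,8.5,0,0,0],[0,0,9,0,0,0],[0,0,9,0,0,0]])

```text
clock: 2.7
eef_pos: [0.4509, 0.0814, 0.1182]
tool_rot: [-3.14, 0.001, 1.703]
ft_force: [0.2, -0.3, 0.9]
gripper_width: 1.003
finger_force: 0.0
```

Request:
move_arm(commands=[[0,0,0,0,0,0],[0,0,0,0,0,0],[0,0,0,0,0,0],[0,0,0,0,0,0],[0,0,0,0,0,0],[0,0,0,0,0,0],[0,0,0,0,0,0],[0,0,0,0,0,0]], gripper=255, grip_force=25)

```text
clock: 3.37
eef_pos: [0.4518, 0.0806, 0.1191]
tool_rot: [3.141, -0.0, 1.701]
ft_force: [0.3, 0.3, -0.2]
gripper_width: 0.485
finger_force: 0.0
```

The opening reads 0.485 with no pad force, so I'll look before going on.

```bash
python3 - <<'E'
from h import *
s=View("scene"); t=View("top")
o=sensors.observe(); print(o["gripper_width"],o["finger_force"],o["ft_force"],o["eef_pos"],o["clock"])
a=cv2.resize(s.im[60:260,180:460,::-1],None,fx=1.4,fy=1.4); b=cv2.resize(t.im[150:350,140:420,::-1],None,fx=1.4,fy=1.4)
cv2.imwrite("pics/g1.png",np.vstack([a,b]))
E
```

```text
0.3890262365863725 0.0 [0.3198151  0.62044009 0.55898051] [0.45181051 0.08060799 0.11907524] 3.4667
```

View pics/g1.png

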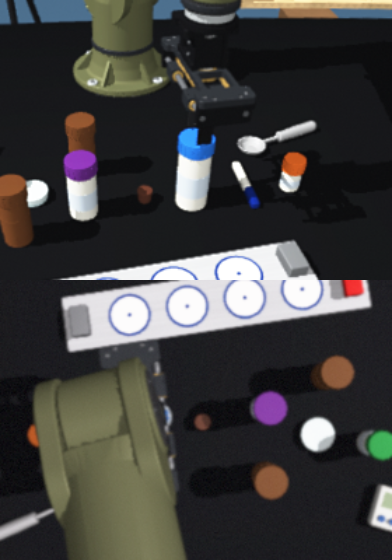

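```bash
python3 - <<'E'
from h import *
np.set_printoptions(precision=4,suppress=True)
s=View("scene","g2")
a=np.ones(s.d.shape,bool); v,u=np.nonzero(a&(s.d>0)); P=s.cloud(a)
k=(abs(P[:,1]-.0806)<.06)&(P[:,0]>.38)&(P[:,0]<.56)&(P[:,2]>.085)&(P[:,2]<.20)
blue=s.mask(*COL["blue"])[v,u]
for z in np.arange(.09,.2,.01):
    for n,m in(("blue",blue),("dark",s.hsv[v,u,2]<70)):
        q=k&m&(abs(P[:,2]-z)<.005)
        if q.sum()>3: print(round(z,3),n,q.sum(),np.percentile(P[q],5,axis=0),np.percentile(P[q],95,axis=0))
cv2.imwrite("pics/g2c.png",cv2.resize(s.im[90:220,260:390,::-1],None,fx=4.5,fy=4.5,interpolation=cv2.INTER_CUBIC))
o=sensors.observe(); print(o["gripper_width"],o["finger_force"],o["ft_force"])
E
```

```text
0.11 blue 98 [0.4561 0.054  0.1061] [0.4799 0.1004 0.1141]
0.12 blue 111 [0.4546 0.0549 0.1157] [0.4798 0.102  0.1246]
0.13 blue 188 [0.4318 0.0578 0.1252] [0.4777 0.1016 0.128 ]
0.14 blue 9 [0.4753 0.0736 0.136 ] [0.481  0.0958 0.1445]
0.14 dark 57 [0.4304 0.0676 0.1353] [0.4795 0.092  0.1445]
0.15 dark 64 [0.4316 0.0685 0.1458] [0.4798 0.0931 0.1545]
0.16 dark 42 [0.4326 0.0692 0.1557] [0.4796 0.0944 0.1615]
0.34203255186910336 0.0 [-0.4167  0.1675  0.1426]
```

View pics/g2c.png

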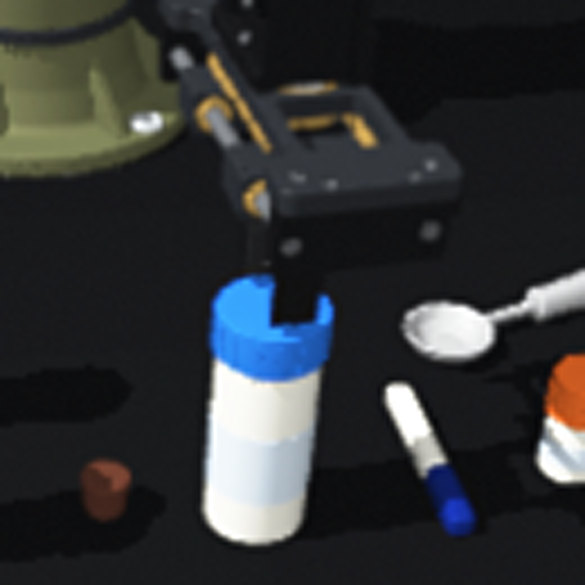

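The picture shows the finger ending on top of the cap, at crop (295,322). The fingers closed above the cap, at about z 0.135 by depth, so they stand higher than the reported TCP suggests. I'll open them and measure where the tips really are.

Request:
move_arm(commands=[[0,0,0,0,0,0],[0,0,0,0,0,0],[0,0,0,0,0,0],[0,0,0,0,0,0],[0,0,0,0,0,0],[0,0,0,0,0,0],[0,0,0,0,0,0],[0,0,0,0,0,0],[0,0,0,0,0,0]], gripper=0)

```text
clock: 4.27
eef_pos: [0.4518, 0.0806, 0.1191]
tool_rot: [3.141, -0.0, 1.701]
ft_force: [0.0, -1.1, -0.4]
gripper_width: 0.939
finger_force: 0.0
```

```bash
python3 - <<'E'
from h import *
np.set_printoptions(precision=4,suppress=True)
s=View("scene","g3")
P=s.p+s.dirs(np.array([(u,v) for v in range(420) for u in range(560)]))*s.d.reshape(-1,1)
P=P.reshape(420,560,3)
for v in range(130,176,2):
    print(v,[(u,P[v,u,0].round(3),P[v,u,1].round(3),P[v,u,2].round(3),int(s.hsv[v,u,2])) for u in (322,326,330)])
o=sensors.observe(); print(o["gripper_width"],o["eef_pos"],o["tool_rot"])
cv2.imwrite("pics/g3c.png",cv2.resize(s.im[90:220,260:390,::-1],None,fx=4.5,fy=4.5,interpolation=cv2.INTER_CUBIC))
E
```

```text
130 [(322, np.float64(0.541), np.float64(0.057), np.float64(0.246), 65), (326, np.float64(0.54), np.float64(0.064), np.float64(0.245), 83), (330, np.float64(0.545), np.float64(0.07), np.float64(0.247), 62)]
132 [(322, np.float64(0.545), np.float64(0.057), np.float64(0.244), 68), (326, np.float64(0.55), np.float64(0.063), np.float64(0.247), 61), (330, np.float64(0.549), np.float64(0.07), np.float64(0.246), 57)]
134 [(322, np.float64(0.544), np.float64(0.057), np.float64(0.24), 53), (326, np.float64(0.55), np.float64(0.063), np.float64(0.243), 39), (330, np.float64(0.547), np.float64(0.07), np.float64(0.241), 36)]
136 [(322, np.float64(0.547), np.float64(0.057), np.float64(0.238), 52), (326, np.float64(0.55), np.float64(0.063), np.float64(0.239), 36), (330, np.float64(0.549), np.float64(0.07), np.float64(0.238), 36)]
138 [(322, np.float64(0.548), np.float64(0.057), np.float64(0.234), 25), (326, np.float64(0.549), np.float64(0.064), np.float64(0.234), 22), (330, np.float64(0.547), np.float64(0.071), np.float64(0.233), 21)]
140 [(322, np.float64(0.549), np.float64(0.057), np.float64(0.23
[... 3058 characters left out ...]
6), 59)]
170 [(322, np.float64(0.479), np.float64(0.08), np.float64(0.114), 208), (326, np.float64(0.477), np.float64(0.088), np.float64(0.113), 183), (330, np.float64(0.475), np.float64(0.098), np.float64(0.111), 169)]
172 [(322, np.float64(0.48), np.float64(0.08), np.float64(0.11), 204), (326, np.float64(0.48), np.float64(0.088), np.float64(0.109), 211), (330, np.float64(0.469), np.float64(0.1), np.float64(0.1), 147)]
174 [(322, np.float64(0.48), np.float64(0.08), np.float64(0.105), 195), (326, np.float64(0.475), np.float64(0.09), np.float64(0.101), 184), (330, np.float64(0.466), np.float64(0.101), np.float64(0.093), 150)]
0.9602798122806752 [0.4518 0.0806 0.1191] [ 3.1415 -0.0001  1.7008]
```

View pics/g3c.png

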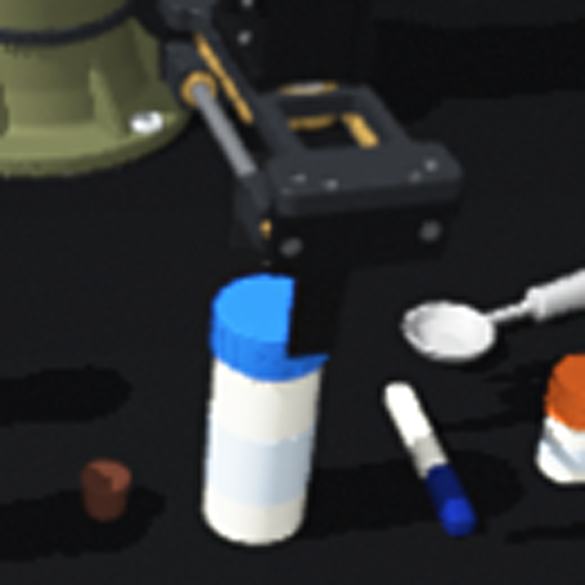

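The open fingertips measure z ≈ 0.135 while the reported TCP is 0.119, so the real tool stands about 38 mm higher than reported. The body and finger spacing fit the tool description, so only z is off. I'll go 3.8 cm lower than the readings say and check by the force and opening.

Request:
move_arm(commands=[[0,0,0.8,0,0,0],[0,0,1.6,0,0,0],[0,0,2.4,0,0,0],[0,0,3.2,0,0,0],[0,0,3.8,0,0,0],[0,0,3.8,0,0,0],[0,0,3.8,0,0,0]], gripper=0)

```text
clock: 4.9
eef_pos: [0.4514, 0.0804, 0.0805]
tool_rot: [-3.141, 0.001, 1.701]
ft_force: [0.3, 0.1, 0.1]
gripper_width: 0.998
finger_force: 0.0
```

Request:
move_arm(commands=[[0,0,0,0,0,0],[0,0,0,0,0,0],[0,0,0,0,0,0],[0,0,0,0,0,0],[0,0,0,0,0,0],[0,0,0,0,0,0],[0,0,0,0,0,0],[0,0,0,0,0,0]], gripper=255, grip_force=25)

```text
clock: 5.57
eef_pos: [0.4518, 0.0807, 0.0812]
tool_rot: [3.141, -0.0, 1.701]
ft_force: [-1.1, 0.1, 1.5]
gripper_width: 0.615
finger_force: 25.0
```

Gripped: 0.615 is 53.5 mm, with 25 N on the pad. Next is lifting and carrying to the mark by the red block.

Request:
move_arm(commands=[[0,0,-0.5,0,0,0],[0,0,-1.5,0,0,0],[0,0,-3,0,0,0],[0,0,-4.5,0,0,0],[0,0,-5.5,0,0,0],[0,0,-6,0,0,0],[0,0,-6,0,0,0]])

```text
clock: 6.15
eef_pos: [0.4526, 0.0809, 0.1424]
tool_rot: [3.139, -0.001, 1.701]
ft_force: [1.1, -0.6, -3.3]
gripper_width: 0.608
finger_force: 25.0
```

Request:
move_arm(commands=[[-1.2,0.8,0,0,0,0],[-3.5,2.2,0,0,0,0],[-6.5,4.1,0,0,0,0],[-9.5,6,0,0,0,0],[-12.5,7.9,0,0,0,0],[-15.5,9.8,0,0,0,0],[-18.5,11.7,0,0,0,0],[-21.5,13.6,0,0,0,0],[-24,15.2,0,0,0,0],[-26,16.5,0,0,0,0],[-26.8,17,0,0,0,0],[-26.8,17,0,0,0,0]])

```text
clock: 7.15
eef_pos: [0.6549, -0.1659, 0.1395]
tool_rot: [-3.139, 0.002, 1.698]
ft_force: [-0.6, -0.8, -2.1]
gripper_width: 0.611
finger_force: 25.0
```

```bash
python3 - <<'E'
from h import *
np.set_printoptions(precision=4,suppress=True)
s=View("scene","c1"); o=sensors.observe(); print(o["eef_pos"],o["tool_rot"],o["gripper_width"],o["finger_force"])
b=max(s.blobs(s.mask(*COL["blue"])),key=lambda q:q[1] if q[2][0]<300 and q[2][1]<330 else 0)
P=s.cloud(b[0]);print(b[1:],P.min(0),P.max(0))
cv2.imwrite("pics/c1c.png",cv2.resize(s.im[60:320,120:420,::-1],None,fx=2,fy=2))
E
python3 go.py "(.6551,-.1632,.088)"
```

```text
[ 0.6543 -0.1637  0.1397] [-3.1389 -0.0002  1.6992] 0.6143019530656425 25.00011526979506
(np.int32(48), array([243.6042, 276.2708])) [ 0.6179 -0.1012  0.0047] [ 0.678  -0.0653  0.0093]
t 7.2 p [ 0.6543 -0.1637  0.1397] yaw 1.6992 j [-0.32  0.49  0.72  1.49 -0.32  1.29  0.56]
(.6551,-.1632,.088) -> [0.04 0.1  5.17] [-0.003 -0.    -0.001]
```

View pics/c1c.png

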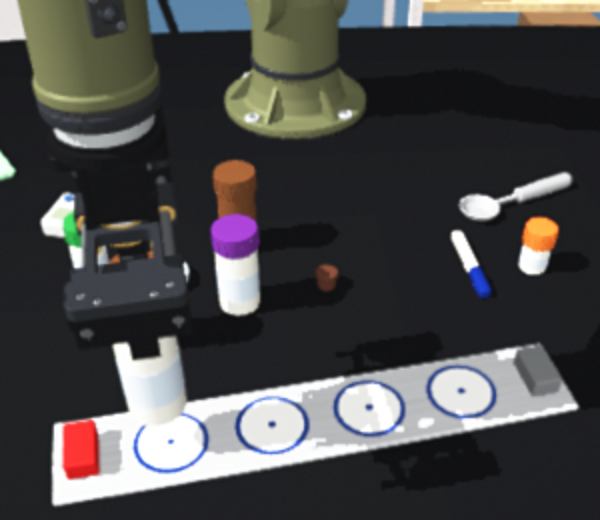

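The crop shows blue held upright above the first mark, whose dot is at (171,441), with the red block at (80,448). Lowering now.

Request:
move_arm(commands=[[0,0.1,1,0,0,0],[0,0.1,2.2,0,0,0],[0,0.1,3.4,0,0,0],[0,0.1,4.2,0,0,0],[0,0.1,4.8,0,0,0],[0,0.1,5.1,0,0,0],[0,0.1,5.2,0,0,0],[0,0.1,5.2,0,0,0],[0,0.1,5.2,0,0,0]])

```text
clock: 7.95
eef_pos: [0.6565, -0.1632, 0.0896]
tool_rot: [3.141, 0.0, 1.701]
ft_force: [0.1, -0.2, -2.6]
gripper_width: 0.613
finger_force: 25.0
```

Request:
move_arm(commands=[[0,-0.1,0.1,0,0,0],[0,-0.1,0.2,0,0,0],[0,-0.1,0.25,0,0,0],[0,-0.1,0.25,0,0,0],[0,-0.1,0.25,0,0,0]])

```text
clock: 8.37
eef_pos: [0.6553, -0.1634, 0.0873]
tool_rot: [3.141, 0.0, 1.701]
ft_force: [-1.7, 0.6, 1.9]
gripper_width: 0.611
finger_force: 25.0
```

Request:
move_arm(commands=[[0,0,0,0,0,0],[0,0,0,0,0,0],[0,0,0,0,0,0],[0,0,0,0,0,0],[0,0,0,0,0,0],[0,0,0,0,0,0],[0,0,-0.5,0,0,0],[0,0,-2,0,0,0],[0,0,-4,0,0,0],[0,0,-6,0,0,0],[0,0,-7,0,0,0],[0,0,-7,0,0,0]], gripper=0)

```text
clock: 9.37
eef_pos: [0.6568, -0.1638, 0.1598]
tool_rot: [3.137, 0.001, 1.701]
ft_force: [0.6, 0.2, 0.2]
gripper_width: 1.0
finger_force: 0.0
```

```bash
python3 go.py "(.463,-.0946,.157)"
```

```text
t 9.3667 p [ 0.6568 -0.1638  0.1598] yaw 1.7007 j [-0.32  0.47  0.72  1.47 -0.32  1.31  0.56]
(.463,-.0946,.157) -> [  9.38 -18.32   0.17] [0.005 0.001 0.   ]
```

Request:
move_arm(commands=[[3,-6,0,0,0,0],[5,-9.5,0,0,0,0],[7,-13.5,0,0,0,0],[8.5,-16.5,0,0,0,0],[9.4,-18.2,0,0,0,0],[9.4,-18.2,0,0,0,0],[9.4,-18.2,0,0,0,0],[9.4,-18.2,0,0,0,0],[9.4,-18.2,0,0,0,0]])

```text
clock: 10.12
eef_pos: [0.4635, -0.094, 0.1566]
tool_rot: [3.141, 0.001, 1.7]
ft_force: [1.1, 0.2, 0.2]
gripper_width: 1.001
finger_force: 0.0
```

```bash
python3 go.py "(.463,-.0946,.059)"; python3 - <<'E'
from h import *
s=View("scene")
for k in("blue","purple"):
  for m,a,c in s.blobs(s.mask(*COL[k]),200):
    P=s.cloud(m);z=np.percentile(P[:,2],90);T=P[abs(P[:,2]-z)<.005];print(k,a,c,z,cv2.minEnclosingCircle(T[:,:2].astype(np.float32)))
E
```

```text
t 10.1167 p [ 0.4635 -0.094   0.1566] yaw 1.7003 j [-0.61 -0.06  0.74  1.97  0.04  1.22  0.24]
(.463,-.0946,.059) -> [-0.04 -0.06  9.76] [ 0.     0.001 -0.   ]
blue 639 [552.15023474  55.87010955] -0.19693949389370882 ((-1.556251049041748, 2.3489866256713867), 0.026497000828385353)
blue 464 [512.26724138 218.04310345] 0.046676096391214485 ((0.5646505355834961, 0.5184484720230103), 0.05849597230553627)
blue 903 [195.3255814  237.51052049] 0.13315895373257844 ((0.6562542915344238, -0.16439926624298096), 0.027773195877671242)
purple 456 [236.87061404 177.50877193] 0.10528232457073183 ((0.4636930823326111, -0.09546840935945511), 0.025245076045393944)
```

Blue stands on its mark, about 1.5 mm off centre, with its top at 0.132. Purple next.

Request:
move_arm(commands=[[0,0,2,0,0,0],[0,0,4,0,0,0],[0,0,6,0,0,0],[0,0,7.5,0,0,0],[0,0,8.8,0,0,0],[0,0,9.5,0,0,0],[0,0,9.8,0,0,0],[0,0,9.8,0,0,0]])

```text
clock: 10.83
eef_pos: [0.4625, -0.0941, 0.0579]
tool_rot: [-3.14, 0.001, 1.7]
ft_force: [0.1, 0.3, 0.3]
gripper_width: 1.001
finger_force: 0.0
```

Request:
move_arm(commands=[[0,0,0,0,0,0],[0,0,0,0,0,0],[0,0,0,0,0,0],[0,0,0,0,0,0],[0,0,0,0,0,0],[0,0,0,0,0,0],[0,0,0,0,0,0],[0,0,0,0,0,0],[0,0,0,0,0,0]], gripper=255)

```text
clock: 11.58
eef_pos: [0.4626, -0.0935, 0.0587]
tool_rot: [3.141, -0.0, 1.701]
ft_force: [0.1, -0.3, 2.0]
gripper_width: 0.542
finger_force: 25.0
```

Request:
move_arm(commands=[[0,0,-0.5,0,0,0],[0,0,-1.5,0,0,0],[0,0,-3,0,0,0],[0,0,-4.5,0,0,0],[0,0,-5.5,0,0,0],[0,0,-6,0,0,0],[0,0,-6,0,0,0]])

```text
clock: 12.17
eef_pos: [0.4634, -0.0934, 0.1199]
tool_rot: [3.139, -0.0, 1.701]
ft_force: [0.8, -0.2, -1.6]
gripper_width: 0.546
finger_force: 25.0
```

Request:
move_arm(commands=[[0,1,0,0,0,0],[0,3,0,0,0,0],[0,5,0,0,0,0],[0.1,7,0,0,0,0],[0.1,9,0,0,0,0],[0.1,11,0,0,0,0],[0.2,13,0,0,0,0],[0.2,15,0,0,0,0],[0.2,17,0,0,0,0],[0.2,18.2,0,0,0,0],[0.2,18.2,0,0,0,0],[0.2,18.2,0,0,0,0]])

```text
clock: 13.17
eef_pos: [0.6419, -0.0679, 0.1171]
tool_rot: [-3.139, 0.001, 1.701]
ft_force: [-0.2, -0.9, -2.0]
gripper_width: 0.541
finger_force: 25.0
```

```bash
python3 go.py "(.6428,-.0680,.0647)"
```

```text
t 13.1667 p [ 0.6419 -0.0679  0.1171] yaw 1.7011 j [-0.49  0.44  0.72  1.6  -0.3   1.22  0.42]
(.6428,-.0680,.0647) -> [-0.02  0.1   5.24] [-0.003  0.001  0.001]
```

Request:
move_arm(commands=[[0,0,1,0,0,0],[0,0,2.2,0,0,0],[0,0,3.4,0,0,0],[0,0,4.2,0,0,0],[0,0,4.8,0,0,0],[0,0,5.1,0,0,0],[0,0,5.3,0,0,0],[0,0,5.4,0,0,0],[0,0,5.4,0,0,0],[0,0,5.4,0,0,0]])

```text
clock: 14.0
eef_pos: [0.6432, -0.0679, 0.065]
tool_rot: [3.14, 0.0, 1.701]
ft_force: [0.4, -0.7, -1.9]
gripper_width: 0.543
finger_force: 25.0
```

Request:
move_arm(commands=[[0,0,0.05,0,0,0],[0,0,0.1,0,0,0],[0,0,0.1,0,0,0],[0,0,0.1,0,0,0]])

```text
clock: 14.33
eef_pos: [0.6433, -0.068, 0.0647]
tool_rot: [3.14, -0.0, 1.701]
ft_force: [-1.7, -0.3, 6.1]
gripper_width: 0.543
finger_force: 25.0
```

Request:
move_arm(commands=[[0,0,-0.05,0,0,0],[0,0,-0.05,0,0,0],[0,0,-0.05,0,0,0],[0,0,-0.05,0,0,0],[0,0,-0.05,0,0,0],[0,0,-0.05,0,0,0],[0,0,-0.5,0,0,0],[0,0,-2,0,0,0],[0,0,-4.5,0,0,0],[0,0,-7,0,0,0],[0,0,-8,0,0,0],[0,0,-8,0,0,0]], gripper=0)

```text
clock: 15.33
eef_pos: [0.6446, -0.0684, 0.1468]
tool_rot: [3.136, 0.001, 1.701]
ft_force: [0.1, 0.2, 0.1]
gripper_width: 1.002
finger_force: 0.0
```

```bash
python3 go.py "(.4055,-.2625,.145)"
```

```text
t 15.3333 p [ 0.6446 -0.0684  0.1468] yaw 1.7006 j [-0.5   0.41  0.73  1.57 -0.29  1.27  0.41]
(.4055,-.2625,.145) -> [-16.15 -26.23   0.04] [0.006 0.001 0.   ]
```

Request:
move_arm(commands=[[-4,-6.5,0,0,0,0],[-8,-13,0,0,0,0],[-12,-19.4,0,0,0,0],[-14.5,-23.4,0,0,0,0],[-16.1,-26.1,0,0,0,0],[-16.1,-26.1,0,0,0,0],[-16.1,-26.1,0,0,0,0],[-16.1,-26.1,0,0,0,0],[-16.1,-26.1,0,0,0,0],[-16.1,-26.1,0,0,0,0],[-16.1,-26.1,0,0,0,0],[-16.1,-26.1,0,0,0,0]])

```text
clock: 16.33
eef_pos: [0.4058, -0.26, 0.1432]
tool_rot: [-3.141, 0.0, 1.704]
ft_force: [0.3, -0.2, -0.5]
gripper_width: 1.001
finger_force: 0.0
```

```bash
python3 go.py "(.4055,-.2625,.037)"; python3 - <<'E'
from h import *
s=View("scene")
for k in("blue","purple","green"):
  for m,a,c in s.blobs(s.mask(*COL[k]),100):
    P=s.cloud(m);z=np.percentile(P[:,2],90);T=P[abs(P[:,2]-z)<.005];print(k,a,c,z,cv2.minEnclosingCircle(T[:,:2].astype(np.float32)))
E
```

```text
t 16.3333 p [ 0.4058 -0.26    0.1432] yaw 1.7036 j [-0.4  -0.02  0.91  1.97  0.02  1.19  0.64]
(.4055,-.2625,.037) -> [-0.24 -0.05 10.62] [-0.001  0.     0.003]
blue 645 [552.10697674  56.04806202] -0.19994866970069342 ((-1.558929443359375, 2.3512821197509766), 0.04568209499120712)
blue 447 [512.95525727 218.13870246] 0.04546491790541959 ((0.5674154758453369, 0.5162349343299866), 0.05605761706829071)
blue 398 [196.35678392 242.94723618] 0.13190752157989283 ((0.656599760055542, -0.16453345119953156), 0.028030812740325928)
blue 172 [293.63372093 371.72093023] 0.0936628512262383 ((0.8803076148033142, -0.027684731408953667), 0.009281218983232975)
blue 178 [269.5        373.82022472] 0.09370344581703745 ((0.8808252811431885, -0.06016525998711586), 0.009336971677839756)
blue 172 [395.70348837 390.63372093] 0.09367083369839822 ((0.9208493828773499, 0.09977849572896957), 0.008866574615240097)
blue 180 [272.16666667 405.03888889] 0.0936307232722104 ((0.9211201071739197, -0.059753578156232834), 0.00891221035271883)
purple 705 [252.78014184 237.5858156 ] 0.11123584684243898 ((0.6451185941696167, -0.0701945573091507), 0.02494540810585022)
green 299 [161.18060201 173.78929766] 0.08389963021260229 ((0.40772220492362976, -0.26234036684036255), 0.020650265738368034)
```

Request:
move_arm(commands=[[-0.1,0,2,0,0,0],[-0.1,0,4,0,0,0],[-0.1,0,6,0,0,0],[-0.1,0,8,0,0,0],[-0.1,0,9.4,0,0,0],[-0.1,0,10.2,0,0,0],[-0.1,0,10.6,0,0,0],[-0.1,0,10.6,0,0,0],[-0.1,0,10.6,0,0,0]])

```text
clock: 17.13
eef_pos: [0.4055, -0.2625, 0.038]
tool_rot: [3.141, 0.001, 1.701]
ft_force: [-0.3, -0.9, 0.4]
gripper_width: 1.002
finger_force: 0.0
```

Request:
move_arm(commands=[[0,0,0,0,0,0],[0,0,0,0,0,0],[0,0,0,0,0,0],[0,0,0,0,0,0],[0,0,0,0,0,0],[0,0,0,0,0,0],[0,0,0,0,0,0],[0,0,0,0,0,0],[0,0,0,0,0,0],[0,0,0,0,0,0]], gripper=255)

```text
clock: 17.97
eef_pos: [0.4048, -0.2624, 0.0375]
tool_rot: [-3.142, -0.0, 1.701]
ft_force: [-0.0, -0.1, 0.8]
gripper_width: 0.469
finger_force: 25.0
```

Request:
move_arm(commands=[[0,0,-0.5,0,0,0],[0,0,-2,0,0,0],[0,0,-4,0,0,0],[0,0,-6,0,0,0],[0,0,-8,0,0,0],[0,0,-10,0,0,0],[0,0,-12,0,0,0],[0,0,-14,0,0,0],[0,0,-15,0,0,0],[0,0,-15,0,0,0]])

```text
clock: 18.8
eef_pos: [0.4062, -0.263, 0.1896]
tool_rot: [3.137, 0.001, 1.701]
ft_force: [1.6, -0.4, -1.9]
gripper_width: 0.475
finger_force: 25.0
```

Request:
move_arm(commands=[[0.8,0.8,0,0,0,0],[2.4,2.4,0,0,0,0],[4.4,4.5,0,0,0,0],[6.6,6.7,0,0,0,0],[8.8,9,0,0,0,0],[11,11.2,0,0,0,0],[13.2,13.4,0,0,0,0],[15.4,15.7,0,0,0,0],[17.6,18,0,0,0,0],[19.4,19.8,0,0,0,0],[20.6,21,0,0,0,0],[20.6,21,0,0,0,0]])

```text
clock: 19.8
eef_pos: [0.5874, -0.0254, 0.185]
tool_rot: [-3.139, -0.001, 1.707]
ft_force: [0.2, 1.0, -1.3]
gripper_width: 0.472
finger_force: 25.0
```

```bash
python3 go.py "(.6305,.0252,.1875)"
```

```text
t 19.8 p [ 0.5874 -0.0254  0.185 ] yaw 1.7072 j [-0.61  0.24  0.71  1.67 -0.16  1.3   0.27]
(.6305,.0252,.1875) -> [ 4.42  4.96 -0.26] [-0.003 -0.001  0.007]
```

Request:
move_arm(commands=[[1.5,1.5,0,0,0,0],[3.2,3.3,0,0,0,0],[4.4,4.6,0,0,0,0],[4.9,5.1,0,0,0,0],[4.9,5.1,0,0,0,0],[4.9,5.1,0,0,0,0],[4.9,5.1,0,0,0,0],[4.9,5.1,0,0,0,0]])

```text
clock: 20.47
eef_pos: [0.6299, 0.0224, 0.1877]
tool_rot: [-3.141, 0.0, 1.698]
ft_force: [-0.7, -0.2, -0.7]
gripper_width: 0.475
finger_force: 25.0
```

```bash
python3 go.py "(.6305,.0252,.0435)"
```

```text
t 20.4667 p [0.6299 0.0224 0.1877] yaw 1.6983 j [-0.62  0.34  0.69  1.56 -0.22  1.33  0.22]
(.6305,.0252,.0435) -> [ 0.28  0.1  14.42] [-0.     0.    -0.002]
```

Request:
move_arm(commands=[[0.2,0,2,0,0,0],[0.2,0,4,0,0,0],[0.2,0,6,0,0,0],[0.2,0,8,0,0,0],[0.2,0,10,0,0,0],[0.2,0,11.8,0,0,0],[0.2,0,13,0,0,0],[0.2,0,13.8,0,0,0],[0.2,0,14.1,0,0,0],[0.2,0,14.1,0,0,0],[0.2,0,14.1,0,0,0],[0.2,0,14.1,0,0,0]])

```text
clock: 21.47
eef_pos: [0.6313, 0.0263, 0.0478]
tool_rot: [3.139, -0.0, 1.701]
ft_force: [-0.8, -0.5, -1.5]
gripper_width: 0.473
finger_force: 25.0
```

Request:
move_arm(commands=[[-0.1,-0.1,0.1,0,0,0],[-0.1,-0.1,0.2,0,0,0],[-0.1,-0.1,0.3,0,0,0],[-0.1,-0.1,0.35,0,0,0],[-0.1,-0.1,0.35,0,0,0],[-0.1,-0.1,0.35,0,0,0]])

```text
clock: 21.97
eef_pos: [0.6297, 0.0251, 0.0436]
tool_rot: [3.141, -0.0, 1.701]
ft_force: [-1.0, 0.6, 2.5]
gripper_width: 0.473
finger_force: 25.0
```

Request:
move_arm(commands=[[0,0,0,0,0,0],[0,0,0,0,0,0],[0,0,0,0,0,0],[0,0,0,0,0,0],[0,0,0,0,0,0],[0,0,0,0,0,0],[0,0,-0.5,0,0,0],[0,0,-2,0,0,0],[0,0,-4.5,0,0,0],[0,0,-7,0,0,0],[0,0,-9,0,0,0],[0,0,-9,0,0,0]], gripper=0)

```text
clock: 22.97
eef_pos: [0.6326, 0.0249, 0.1384]
tool_rot: [3.133, -0.0, 1.7]
ft_force: [0.9, -0.7, 0.9]
gripper_width: 0.996
finger_force: 0.0
```

```bash
python3 go.py "(.428,.2532,.133)"
```

```text
t 22.9667 p [0.6326 0.0249 0.1384] yaw 1.7005 j [-0.62  0.37  0.68  1.62 -0.24  1.23  0.23]
(.428,.2532,.133) -> [ 25.29 -17.34   0.4 ] [ 0.008 -0.    -0.   ]
```

Request:
move_arm(commands=[[25.2,-17.1,0,0,0,0],[25.2,-17.1,0,0,0,0],[25.2,-17.1,0,0,0,0],[25.2,-17.1,0,0,0,0],[25.2,-17.1,0,0,0,0],[25.2,-17.1,0,0,0,0],[25.2,-17.1,0,0,0,0],[25.2,-17.1,0,0,0,0],[25.2,-17.1,0,0,0,0],[25.2,-17.1,0,0,0,0],[25.2,-17.1,0,0,0,0],[25.2,-17.1,0,0,0,0]])

```text
clock: 23.97
eef_pos: [0.4285, 0.2513, 0.1331]
tool_rot: [3.141, 0.001, 1.698]
ft_force: [0.8, -0.1, -0.1]
gripper_width: 0.998
finger_force: 0.0
```

```bash
python3 go.py "(.428,.2532,.0155)"; python3 - <<'E'
from h import *
s=View("scene")
for k in("green","orange"):
  for m,a,c in s.blobs(s.mask(*COL[k]),100):
    P=s.cloud(m);z=np.percentile(P[:,2],90);T=P[abs(P[:,2]-z)<.005];print(k,a,c,z,cv2.minEnclosingCircle(T[:,:2].astype(np.float32)))
E
```

```text
t 23.9667 p [0.4285 0.2513 0.1331] yaw 1.6977 j [-1.08  0.04  0.51  1.94 -0.02  1.17 -0.43]
(.428,.2532,.0155) -> [ 0.21 -0.03 11.76] [ 0.     0.001 -0.003]
green 515 [304.98058252 236.84660194] 0.089085629802898 ((0.6303598880767822, 0.02492588385939598), 0.021948834881186485)
orange 421 [234.21852732 157.73159145] 0.1055528688227437 ((0.35839805006980896, -0.09531945735216141), 0.025280872359871864)
orange 242 [389.7892562  176.48760331] 0.061181978242763 ((0.43102577328681946, 0.2560098469257355), 0.02071521058678627)
orange 434 [184.31105991 198.47695853] 0.1055110592913992 ((0.5153465270996094, -0.19294284284114838), 0.024685319513082504)
orange 216 [378.06018519 369.49074074] 0.06142166551386902 ((0.8796820640563965, 0.09202629327774048), 0.018077023327350616)
orange 263 [310.24334601 376.74524715] 0.0615026571861105 ((0.8805950284004211, -0.0031480095349252224), 0.01777314953505993)
orange 141 [281.39007092 380.07092199] 0.06153784959010389 ((0.8784422874450684, -0.04450567811727524), 0.012452961876988411)
orange 358 [394.61731844 410.51955307] 0.06100163031509387 ((0.9195363521575928, 0.08520792424678802), 0.045742522925138474)
orange 250 [362.832 400.112] 0.061402100316720644 ((0.9191646575927734, 0.059809885919094086), 0.017719527706503868)
orange 314 [290.4044586  408.24203822] 0.06170826212731186 ((0.919152021408081, -0.0360286720097065), 0.01802871748805046)
```

Request:
move_arm(commands=[[0.2,0,2.5,0,0,0],[0.2,0,5,0,0,0],[0.2,0,7.5,0,0,0],[0.2,0,9.5,0,0,0],[0.2,0,10.8,0,0,0],[0.2,0,11.4,0,0,0],[0.2,0,11.7,0,0,0],[0.2,0,11.7,0,0,0],[0.2,0,11.7,0,0,0]])

```text
clock: 24.77
eef_pos: [0.4279, 0.255, 0.0168]
tool_rot: [3.14, -0.001, 1.7]
ft_force: [-0.2, 0.2, 0.1]
gripper_width: 1.0
finger_force: 0.0
```

Request:
move_arm(commands=[[0,0,0,0,0,0],[0,0,0,0,0,0],[0,0,0,0,0,0],[0,0,0,0,0,0],[0,0,0,0,0,0],[0,0,0,0,0,0],[0,0,0,0,0,0],[0,0,0,0,0,0],[0,0,0,0,0,0],[0,0,0,0,0,0]], gripper=255)

```text
clock: 25.6
eef_pos: [0.4271, 0.2549, 0.0161]
tool_rot: [3.141, -0.0, 1.701]
ft_force: [0.3, -0.0, -0.5]
gripper_width: 0.407
finger_force: 25.0
```

Request:
move_arm(commands=[[0,0,-0.5,0,0,0],[0,0,-2,0,0,0],[0,0,-4,0,0,0],[0,0,-6,0,0,0],[0,0,-7.5,0,0,0],[0,0,-8,0,0,0],[0,0,-8,0,0,0]])

```text
clock: 26.18
eef_pos: [0.4278, 0.2555, 0.0975]
tool_rot: [3.139, -0.002, 1.701]
ft_force: [0.4, 0.1, -1.5]
gripper_width: 0.403
finger_force: 25.0
```

Request:
move_arm(commands=[[-0.9,1,0,0,0,0],[-2.7,2.9,0,0,0,0],[-4.6,5,0,0,0,0],[-6.5,7.1,0,0,0,0],[-8.4,9.2,0,0,0,0],[-10.3,11.2,0,0,0,0],[-12.2,13.3,0,0,0,0],[-14,15.2,0,0,0,0],[-15.2,16.5,0,0,0,0],[-15.8,17.2,0,0,0,0],[-15.8,17.2,0,0,0,0],[-15.8,17.2,0,0,0,0]])

```text
clock: 27.18
eef_pos: [0.617, 0.1207, 0.0949]
tool_rot: [-3.139, -0.0, 1.701]
ft_force: [-0.2, 0.3, -0.6]
gripper_width: 0.402
finger_force: 25.0
```

```bash
python3 go.py "(.6180,.1204,.0221)"
```

```text
t 27.1833 p [0.617  0.1207 0.0949] yaw 1.7005 j [-0.73  0.4   0.62  1.66 -0.25  1.16  0.09]
(.6180,.1204,.0221) -> [-0.05  0.11  7.28] [-0.002 -0.     0.   ]
```

Request:
move_arm(commands=[[0,0,1.5,0,0,0],[0,0,3.2,0,0,0],[0,0,4.8,0,0,0],[0,0,6,0,0,0],[0,0,6.8,0,0,0],[0,0,7.1,0,0,0],[0,0,7.2,0,0,0],[0,0,7.2,0,0,0],[0,0,7.2,0,0,0],[0,0,7.2,0,0,0]])

```text
clock: 28.02
eef_pos: [0.6187, 0.1206, 0.025]
tool_rot: [3.14, -0.0, 1.701]
ft_force: [0.7, 0.0, -1.0]
gripper_width: 0.407
finger_force: 25.0
```

Request:
move_arm(commands=[[0,0,0.1,0,0,0],[0,0,0.2,0,0,0],[0,0,0.27,0,0,0],[0,0,0.3,0,0,0],[0,0,0.3,0,0,0]])

```text
clock: 28.43
eef_pos: [0.6185, 0.1205, 0.022]
tool_rot: [3.141, -0.001, 1.701]
ft_force: [-1.2, -0.4, 4.4]
gripper_width: 0.404
finger_force: 24.9
```

Contact, so release, lift and back off towards the robot for a clear final look.

Request:
move_arm(commands=[[0,0,0,0,0,0],[0,0,0,0,0,0],[0,0,0,0,0,0],[0,0,0,0,0,0],[0,0,0,0,0,0],[0,0,0,0,0,0],[0,0,-0.5,0,0,0],[0,0,-3,0,0,0],[0,0,-6,0,0,0],[0,0,-9,0,0,0],[0,0,-12,0,0,0],[0,0,-12,0,0,0]], gripper=0)

```text
clock: 29.43
eef_pos: [0.6222, 0.1208, 0.1483]
tool_rot: [3.131, -0.002, 1.7]
ft_force: [1.2, -0.2, 0.6]
gripper_width: 0.999
finger_force: 0.0
```

Request:
move_arm(commands=[[20,-10,-2,0,0,0],[20,-10,-2,0,0,0],[20,-10,-2,0,0,0],[20,-10,-2,0,0,0],[20,-10,-2,0,0,0],[20,-10,-2,0,0,0],[20,-10,-2,0,0,0],[20,-10,-2,0,0,0],[20,-10,-2,0,0,0],[20,-10,-2,0,0,0]])

```text
clock: 30.27
eef_pos: [0.4942, 0.3038, 0.1611]
tool_rot: [3.141, 0.001, 1.698]
ft_force: [-1.1, 1.3, 0.6]
gripper_width: 0.997
finger_force: 0.0
```

```bash
python3 - <<'E'
from h import *
np.set_printoptions(precision=4,suppress=True)
M=dict(blue=(.6551,-.1632),purple=(.6428,-.0690),green=(.6305,.0252),orange=(.6182,.1194))
for n in("scene","top"):
  s=View(n,"end")
  for k in M:
    for m,a,c in s.blobs(s.mask(*COL[k]),100):
      P=s.cloud(m);z=np.percentile(P[:,2],90);T=P[abs(P[:,2]-z)<.005]
      xy=np.array(cv2.minEnclosingCircle(T[:,:2].astype(np.float32))[0])
      if np.hypot(*(xy-M[k]))<.03: print(n,k,c,"ztop",z,xy,"err mm",(xy-M[k])*1000)
print(sensors.observe()["gripper_width"],sensors.observe()["clock"])
E
```

```text
scene blue [196.594  243.2616] ztop 0.13094917691888835 [ 0.6566 -0.1636] err mm [ 1.4621 -0.4241]
scene purple [252.772  237.5666] ztop 0.11113505188664603 [ 0.6445 -0.0694] err mm [ 1.741  -0.3714]
scene green [305.0039 236.8566] ztop 0.08926271170390314 [0.6303 0.0253] err mm [-0.1563  0.0826]
scene orange [352.9734 240.5745] ztop 0.06519047078616781 [0.6212 0.1201] err mm [2.9932 0.7484]
top blue [364.969  144.3821] ztop 0.13409950865517833 [ 0.6551 -0.1638] err mm [ 0.035  -0.6089]
top purple [317.8078 153.6399] ztop 0.11222539005200907 [ 0.6427 -0.0686] err mm [-0.0593  0.3531]
top green [272.9745 163.4672] ztop 0.09021125622600445 [0.6273 0.0242] err mm [-3.2214 -0.9718]
top orange [229.4216 170.6275] ztop 0.06839023733575929 [0.6181 0.1195] err mm [-0.0716  0.0827]
0.9993188675219544 30.3667
```

View pics/scene_end.png

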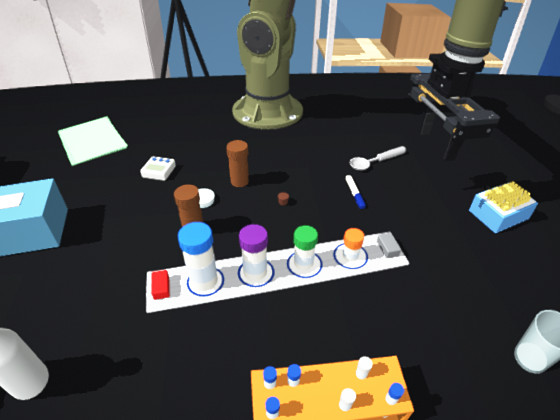

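The picture shows the jars upright on their marks, in order from the red block at (160,285): blue (197,258), purple (253,255), green (305,252), orange (353,245). The arm is clear of everything at the right, and each jar is within about 3.5 mm of its mark in both views.

```bash
python3 -c "
from workcell import ctrl
print(ctrl.sign_off())"
```

```text
the job is handed in; nothing more can be done
None
```

The job is handed in at about 30 s of the 112 s: blue, purple, green and orange stand on the four marks in order from the red block, upright and free, each within about 3.5 mm of its mark's centre by both cameras (limit 15 mm).

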